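Find the pitch leaf that fits the clamp spindle

TASK

Find which of the three pitch leaves in the wooden rack fits the thread of the front spindle in the cradle: take the leaves to the rest one at a time, slide the teeth up against the thread, and lay a leaf that does not mesh flat on the bench, off the cradle. Leave the leaf that fits lying on the rest between the guides, its teeth fully home in the thread, and let go of it; leaves you had no need to try can stay in the rack.

Things in the scene. Friction and masses are not known exactly. Their poses are not given: they have to be found in the camera images.
- leaf_1_mid (a point): One of three flat steel pitch leaves, all of one outline, about 0.11 kg. The point is the centre of its body, half-way up. Body 60 mm long (y) x 26 mm (x) x 8 mm thick (z up). A centred comb of teeth 4 mm long on the front edge: roots 13 mm, tips 17 mm ahead (+x). A tang 16 mm wide runs from 13 to 49 mm behind (-x).
- leaf_2_mid (a point): Another leaf, same outline, point and axes as leaf_1_mid. The leaves differ only in how coarse the teeth are: pitches of 8, 10 and 12 mm with 7, 5 and 5 teeth; which leaf has which is not given. Every comb has a tooth in the very middle (y = 0).
- leaf_3_mid (a point): The third leaf, same outline, point and axes as leaf_1_mid. Any of the leaves may lie in any place of the rack at the start, teeth towards the rack's +x. To the right of the cradle the bench is clear for leaves laid aside (world x 0.43 to 0.57 m, y -0.23 to -0.42 m).
- leaf_1: The leaf of leaf_1_mid; origin on its underside, 4 mm below that point, same axes.
- leaf_2: The leaf of leaf_2_mid; origin on its underside, 4 mm below that point, same axes.
- leaf_3: The leaf of leaf_3_mid; origin on its underside, 4 mm below that point, same axes.
- thread_mid (a point): Middle of the front spindle's thread, on its axis, 32 mm above the bench. x level, from the leaf rest towards the spindle (away from the robot, turned up to 0.3 rad), y along the spindle, z up. Thread 84 mm long between 42 mm collars, 36 mm over its crests, grooves 4.5 mm deep. On the rest's side a groove's middle lies at y = 0, others at every pitch from there.
- cradle: Fixed steel cradle, base 236 x 164 x 10 mm, nothing on it over 54 mm high; origin on the bench 32 mm below thread_mid, same axes. It holds three clamp spindles side by side (48 mm apart, none of them moves) whose threads have pitches of 8, 10 and 12 mm in an order that changes. Only the front one, next to the leaf rest, is gauged.
- rest_mid (a point): Top of the leaf rest, 28 mm above the bench, 80 mm before thread_mid (-x), same axes; a leaf lying here is level with the spindle's axis. The rest runs from 109 to 21 mm before thread_mid; 50 mm wide behind the guides, so that a leaf's ends overhang, 100 mm at the guides. Right leaf fully home: its centre 31 mm before thread_mid, tooth roots on the crests. Wrong leaf: stops at 35 mm.
- guide_end (a point): Midway between the rear ends of the two side guides on the rest, 50 mm before thread_mid, at the rest's top. The guides run from here to 22 mm before thread_mid, 12 mm high, 78 mm apart: a leaf fits between with 9 mm to spare at each end, but not with fingers on its ends; lay it down behind them, let go, and take it by the tang. A leaf meshes if within 1.5 mm of a groove in y.
- leaf_rack: Fixed board of light wood, 222 mm (x) x 50 mm x 8 mm high; origin at the centre of its underside. The leaves lie on it, centres at x = -56, 16 and 88 mm, undersides 8 mm above the bench, ends 5 mm over the board's edges: take a leaf by its ends and lift it straight out. The tangs lie in notches between blocks 19 mm above the bench, 1.5 mm free, and cannot be gripped there.

How it is judged:
By the outcome, as a careful person would: the job done as asked, in the order asked, and still so for the second after the job is handed in, with the robot touching nothing.
It also fails if it takes over 72 s, if anything falls off the work surface, if the arm or the gripper's body presses on something with over 40 N, if the wrist force passes 120 N, or if a joint passes its speed limit or range.

ROBOT

A 6-joint arm with a two-finger parallel gripper is mounted at the origin on the work surface; the furniture and walls round the work are solid. World frame = base frame: x ahead of the robot, y to its left, z up, the work surface at z = 0. Lengths are in m, angles in rad, forces in N, time in s.
With the tool pointing down it reaches from about 0.35 to 0.775 m from the base axis. Payload 5.5 kg.
Tool frame: the origin (TCP) lies midway between the tips of the shut fingers; the grasp point (between the pads) lies 19 mm behind it; z points along the fingers, x is the direction in which the jaws open and shut, and the axes are right-handed (so a half turn about z gives the same grasp; the last joint's range is limited). The gripper opens to 85 mm and grips with 20 to 120 N. Pads are 22 mm wide; open, the fingers measure 114 mm over their backs; the gripper's body (76 mm by 85 mm) begins 54 mm behind the grasp point. The pads swing forward as they close: fully open they stand 13 mm farther back than shut.
Start: joints at [-1.316, 0.313, 0.046, 1.304, 0, 1.431], TCP at [0.221, -0.531, 0.231] pointing down, gripper open.
Joint ranges: [-2.76, 2.76], [-0.86, 1.69], [-1.03, 1.26], [-2.2, 2.34], [-1.47, 1.5], [-3.14, 3.14]. Speed limits (rad/s): [2.57, 2.57, 3.14, 3.14, 3.14, 3.14].

INTERFACE

Orientations are given as a unit quaternion [w, x, y, z].
In Python, from workcell import env gives the robot as it stands. The module is installed in compiled form; this text tells all that it offers.
- The arm moves only by the tool apply_moves, never from a script. Its argument "moves" is a list of rows, each a list of 3 entries, a list of its own where there are three numbers: the shift along the tool's x, y, z in cm, then the turn about the tool's z in degrees, then the opening, from 0 (shut) to 1 (fully open). In form: [[[x, y, z], yaw, gripper], ...]. A call has exactly 10 rows; each row is the pose to reach, as a shift and turn from the pose commanded when the call began, along the tool's axes at that moment; what a row does not reach only later rows make up. A row lasts 1/8 s, in which the tool goes at most 62.5 mm and 10.7 degrees, less where a joint would pass 70% of its speed; a pose out of reach is approached as far as the arm can. A call with a gripper value outside its range is refused whole. The fingers move at their own pace and stop on an object; "squeeze" is the grip in N (left out, the last holds). Time passes only in rows, so rows that repeat a pose let the fingers close, or fill a call up. It gives the time, the measured TCP pose, the force and the opening at its end, in the units of the state.
- env.get_state(): the state, without advancing time (a new reading comes with each control period).
- env.read_camera(name): name is "scene" or "top" or "wrist"; returns a dict with "pixels" (480x640x3 uint8, red, green, blue), "fov_y" (degrees; the focal length in pixels is half the picture's height over the tangent of half this angle, whatever the lens; pixels are square), "cx", "cy" (the principal point, pixels), "world_from_camera" (4x4, takes a point from camera to world coordinates); the wrist camera has in their place "hand_eye" (4x4, takes a point from camera to tool coordinates, whose origin is the TCP and whose axes are the tool frame's). Camera axes: x right, y down, z forward; pixel columns grow to the right and rows downward; lengths in m; the calibration is good to about 2 mm. A picture is of the moment at which its call begins: read the wrist's pose just before it. There is no depth.
- env.hand_in(): hands the job in, once; it reports no verdict.
The state is a dict: "clock": time; "joint_pos": joint angles; "qvel": joint speeds; "tau": joint torques, N m; "tcp_pos": TCP position; "orientation": TCP orientation; "wrist_force": force on the tool from outside, world axes, zero at the start; "ft_torque": the same for the moment, N m; "finger_gap": finger opening in m.
Only numpy, scipy, OpenCV 4.12 (cv2) and the standard library are available. Lean on these libraries where they do the work, as an engineer would, in place of code of your own. Each camera call takes 0.05 s, during which the arm holds its last target.

## Working session

There is one attempt and no reset: what is moved stays moved. The work goes in short steps, Python scripts to look and compute and a tool call to move; the robot and the scene stay as the last step left them, time stands still between calls to the robot, and variables do not carry over. Pictures are saved under pics/ and viewed, and the job is handed in when it is done.

Besides the shell and the picture viewer there is one more tool, called after "Call:" in YAML: its name, and indented under it one key for each argument. apply_moves: Moves the arm, as the interface text tells. Its arguments: {"type":"object","properties":{"moves":{"type":"array","items":{"type":"array"}},"squeeze":{"type":"number"}},"required":["moves"]}

```bash
mkdir -p pics
cat > h.py <<'E'
import numpy as np,cv2
from workcell import env
def shot(n,f):
    s=env.get_state(); r=env.read_camera(n); cv2.imwrite('pics/'+f,r['pixels'][:,:,::-1]); return s,r
E
python3 - <<'E'
from h import *
for n in ['scene','top','wrist']:
    s,r=shot(n,n+'0.png'); print(n,r['fov_y'],r['cx'],r['cy'],np.round(r.get('world_from_camera',r.get('hand_eye')),4).tolist(),[k for k in r])
print({k:np.round(v,4).tolist() for k,v in s.items()})
E
```

```text
scene 55.09287019271533 319.2323353949156 238.60990083498237 [[-0.8436, -0.2472, 0.4767, 0.1213], [-0.5366, 0.3544, -0.7658, 0.7875], [0.0203, -0.9019, -0.4316, 0.4337], [0.0, 0.0, 0.0, 1.0]] ['pixels', 'fov_y', 'cx', 'cy', 'world_from_camera']
top 44.91743689424083 309.62818826210327 234.94099335488386 [[-0.0258, -0.9943, 0.103, 0.4394], [-0.9988, 0.0299, 0.0391, 0.0935], [-0.042, -0.1019, -0.9939, 0.9242], [0.0, 0.0, 0.0, 1.0]] ['pixels', 'fov_y', 'cx', 'cy', 'world_from_camera']
wrist 70.63403059443661 326.5498862763331 248.4558774936093 [[1.0, -0.0001, 0.0007, -0.0013], [-0.0002, 0.9543, 0.2987, -0.0757], [-0.0007, -0.2987, 0.9543, -0.1429], [0.0, 0.0, 0.0, 1.0]] ['pixels', 'fov_y', 'cx', 'cy', 'hand_eye']
{'clock': 0.1, 'joint_pos': [-1.3156, 0.314, 0.0451, 1.3036, -0.0, 1.4312], 'qvel': [0.0011, -0.0012, 0.0032, 0.001, 0.0003, -0.001], 'tau': [0.0013, -48.1727, 29.9243, 0.0127, -0.0002, -0.0], 'tcp_pos': [0.221, -0.5303, 0.2305], 'orientation': [-0.0006, 0.832, -0.5547, -0.0006], 'wrist_force': [0.2508, -0.0098, 0.5825], 'ft_torque': [-0.0109, 0.0291, -0.0002], 'finger_gap': 0.0856}
```

View pics/top0.png

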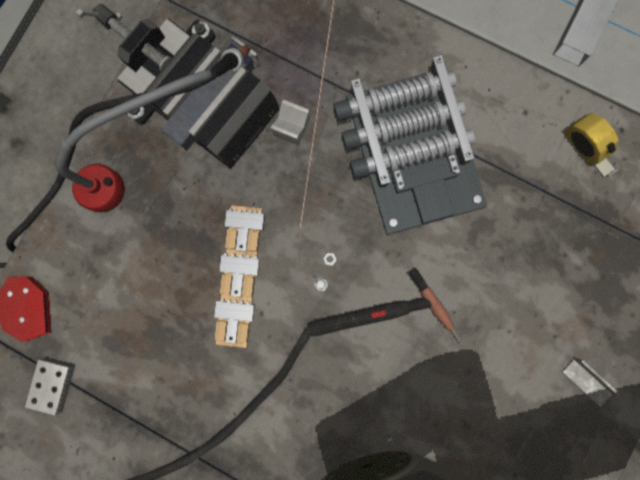

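View pics/scene0.png

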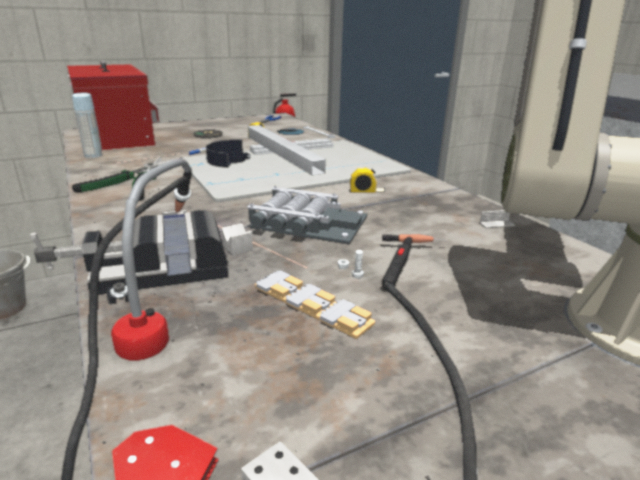

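View pics/wrist0.png

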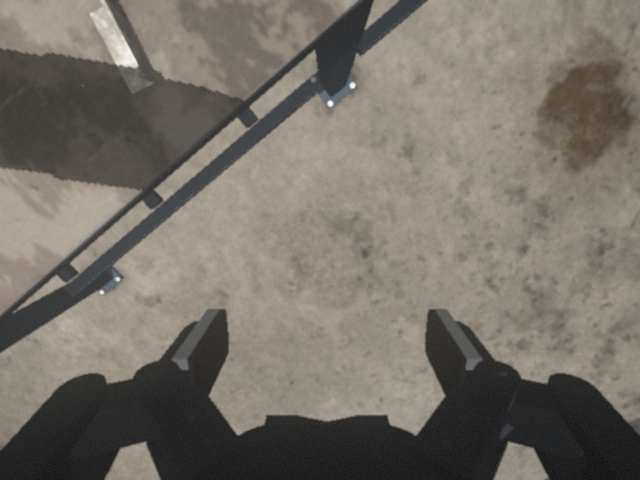

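Run:
```python
import cv2
i=cv2.imread('pics/top0.png')
a=cv2.resize(i[195:355,195:285],None,fx=5,fy=3.75*5/3.75,interpolation=cv2.INTER_CUBIC)[:, :]
cv2.imwrite('pics/ta.png',cv2.resize(a,None,fx=.75,fy=.75))
a=cv2.resize(i[45:245,320:500],None,fx=3,fy=3,interpolation=cv2.INTER_CUBIC); cv2.imwrite('pics/tb.png',a)
```

```text
(no output)
```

View pics/ta.png

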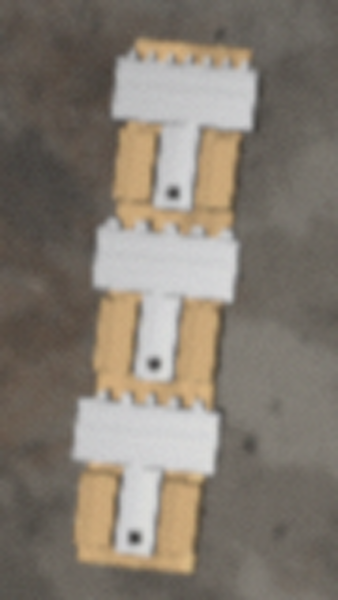

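View pics/tb.png

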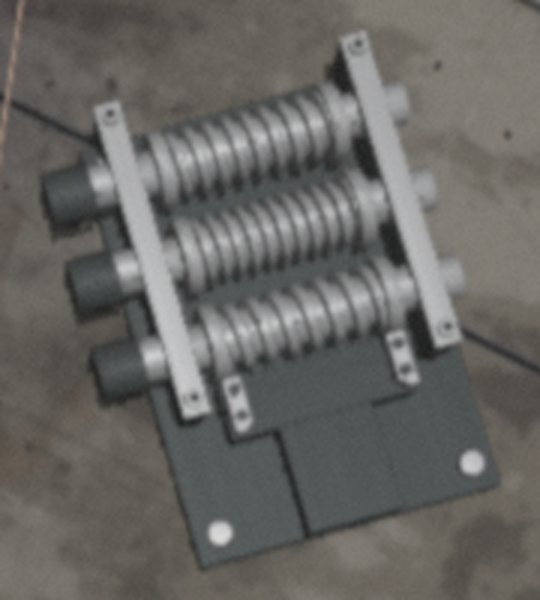

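```bash
cat >> h.py <<'E'
from scipy.spatial.transform import Rotation as R
def cam(r,s):
    if 'world_from_camera' in r: return r['world_from_camera']
    q=s['orientation']; T=np.eye(4); T[:3,:3]=R.from_quat([q[1],q[2],q[3],q[0]]).as_matrix(); T[:3,3]=s['tcp_pos']
    return T@r['hand_eye']
def ray(r,W,u,v,z):
    f=240/np.tan(np.radians(r['fov_y']/2)); d=W[:3,:3]@np.array([(u-r['cx'])/f,(v-r['cy'])/f,1]); o=W[:3,3]
    return o+d*(z-o[2])/d[2]
def proj(r,W,p):
    f=240/np.tan(np.radians(r['fov_y']/2)); c=W[:3,:3].T@(np.asarray(p)-W[:3,3]); return c[:2]/c[2]*f+[r['cx'],r['cy']]
def tool(s):
    return R.from_quat(np.array(s['orientation'])[[1,2,3,0]]).as_matrix()
E
python3 - <<'E'
from h import *
r=env.read_camera('top');W=cam(r,0)
# thread from crop: bars/guides
for n,(u,v),z in [('thrL',(210,345),.032),('thrR',(398,285),.032),('gL rear',(241,430),.04),('gR rear',(410,378),.04),('gL front',(230,383),.04),('gR front',(397,338),.04),('restR rear L',(305,537),.028),('rr',(412,508),.028)]:
    print(n,ray(r,W,320+u/3,45+v/3,z).round(4))
for n,(u,v),z in [('far hole',(173,192),.016),('mid hole',(153,364),.016),('near hole',(134,538),.016)]+[('bodyfar TL',(117,60),.016),('TR',(255,72),.016),('BL',(113,120),.016),('BR',(252,132),.016)]:
    print(n,ray(r,W,195+u/3.75,195+v/3.75,z).round(4))
E
```

```text
thrL [6.454e-01 3.000e-04 3.200e-02]
thrR [ 0.6736 -0.0979  0.032 ]
gL rear [ 0.5987 -0.0129  0.04  ]
gR rear [ 0.6227 -0.0998  0.04  ]
gL front [ 0.6233 -0.0083  0.04  ]
gR front [ 0.6438 -0.0943  0.04  ]
restR rear L [ 0.544  -0.0447  0.028 ]
rr [ 0.5573 -0.1     0.028 ]
far hole [0.5189 0.2378 0.016 ]
mid hole [0.4471 0.2472 0.016 ]
near hole [0.3755 0.256  0.016 ]
bodyfar TL [0.5758 0.2609 0.016 ]
TR [0.5688 0.2023 0.016 ]
BL [0.5502 0.2629 0.016 ]
BR [0.5433 0.204  0.016 ]
```

Call:
apply_moves:
  moves:
    - [[-2,-4.5,0],-10,1]
    - [[-4.5,-9,0],-20,1]
    - [[-7,-14,0],-30,1]
    - [[-9.5,-19,0],-40,1]
    - [[-12,-24,0],-50,1]
    - [[-14.5,-29,0],-60,1]
    - [[-17,-34,0],-70,1]
    - [[-19.5,-39,0],-80,1]
    - [[-22,-44,0],-90,1]
    - [[-24,-48,0],-100,1]

```text
clock: 1.45
tcp_pos: [0.573, -0.1227, 0.2311]
orientation: [-0.0, 0.959, 0.284, -0.0]
wrist_force: [0.8, -0.3, 0.3]
finger_gap: 0.0852
```

```bash
cat >> h.py <<'E'
def go(s,p,phi):
    # required shift in tool axes (cm), yaw deg so tool x heads at phi deg
    M=tool(s); d=M.T@(np.array(p)-s['tcp_pos'])*100; cur=np.degrees(np.arctan2(M[1,0],M[0,0])); y=-((phi-cur+180)%360-180)
    print('tcp',np.round(s['tcp_pos'],4),'phi',cur.round(2),'t',s['clock'],'j6',s['joint_pos'][5].round(3),'F',np.round(s['wrist_force'],1),'gap',round(float(s['finger_gap']),4),'-> shift',d.round(2),'yaw',round(float(y),2))
E
python3 -c "
from h import *
go(env.get_state(),[.63,-.057,.11],105.5)"
```

```text
tcp [ 0.573  -0.1227  0.2311] phi 33.02 t 1.45 j6 0.647 F [ 0.8 -0.3  0.3] gap 0.0852 -> shift [ 8.36 -2.4  12.11] yaw -72.48
```

Call:
apply_moves:
  moves:
    - [[1,-0.3,1.5],-10,1]
    - [[2,-0.6,3],-20,1]
    - [[3.5,-1,5],-30,1]
    - [[5,-1.5,7],-40,1]
    - [[6.5,-2,9],-50,1]
    - [[8,-2.4,11],-60,1]
    - [[8.4,-2.4,12],-70,1]
    - [[8.4,-2.4,12.1],-72.5,1]
    - [[8.4,-2.4,12.1],-72.5,1]
    - [[8.4,-2.4,12.1],-72.5,1]

```text
clock: 2.7
tcp_pos: [0.6298, -0.0592, 0.1104]
orientation: [0.0, 0.608, 0.794, 0.0]
wrist_force: [-0.3, -0.5, 0.2]
finger_gap: 0.0853
```

```bash
python3 -c "
from h import *
s,r=shot('wrist','w1.png'); go(s,[.63,-.057,.11],105.5)"
```

```text
tcp [ 0.6298 -0.0592  0.1104] phi 105.07 t 2.7 j6 -0.484 F [-0.3 -0.5  0.2] gap 0.0853 -> shift [0.21 0.08 0.04] yaw -0.43
```

View pics/w1.png

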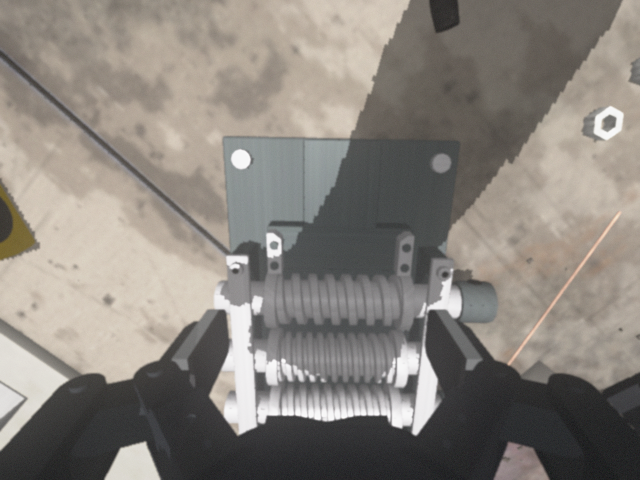

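Run:
```python
import cv2
i=cv2.imread('pics/w1.png')
a=cv2.resize(i[225:345,215:415+60],None,fx=3,fy=3,interpolation=cv2.INTER_CUBIC); cv2.imwrite('pics/w1z.png',cv2.convertScaleAbs(a,alpha=1.6))
```

```text
(no output)
```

View pics/w1z.png

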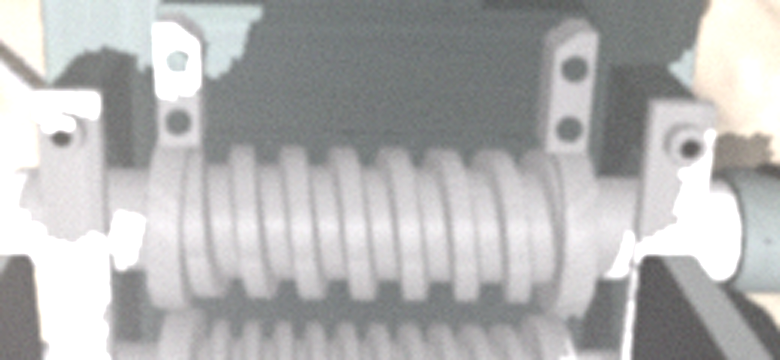

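Run:
```python
from h import *
s=env.get_state();r=env.read_camera('wrist');W=cam(r,s)
P=lambda u,v,z: ray(r,W,215+u/3,225+v/3,z)
for z in(.03,.035,.04):
  a,b=P(240,160,z),P(490,160,z); print(z,np.linalg.norm(a-b)/5*1000)
a,b=P(257,295,.04),P(517,295,.04); print(np.linalg.norm(a-b)/5*1000)
# guides: tops z=.040 ; outer & inner corners
gl,gr=P(202,145,.04),P(548,150,.04); print('guide in',np.linalg.norm(gl-gr),gl,gr)
for z in(.045,.05,.032): 
  a,b=P(190,225,z),P(565,225,z); print('collars',z,a,b,np.linalg.norm(a-b),np.degrees(np.arctan2(*(b-a)[[1,0]])))
  c,d=P(165,225,z),P(592,225,z);print('outer',np.linalg.norm(c-d),(c+d)/2)
```

```text
0.03 11.844513498829278
0.035 11.579359574730605
0.04 11.314205650631939
12.293280083230812
guide in 0.07800665864733794 [ 0.64435604 -0.0852287   0.04      ] [ 0.62520065 -0.00961051  0.04      ]
collars 0.045 [ 0.66186359 -0.08336964  0.045     ] [ 0.63980982 -0.00168188  0.045     ] 0.08461240094880114 105.10831591676148
outer 0.09634513678266791 [ 0.65077848 -0.0423101   0.045     ]
collars 0.05 [ 0.65929591 -0.08324571  0.05      ] [ 0.63777138 -0.00351829  0.05      ] 0.08258188188759448 105.10831591676155
outer 0.09403305682159752 [ 0.64847682 -0.04317152  0.05      ]
collars 0.032 [ 0.66853957 -0.08369184  0.032     ] [0.64510977 0.00309278 0.032     ] 0.08989175050793859 105.10831591676151
outer 0.10235654468145086 [ 0.65676281 -0.04007042  0.032     ]
```

Run:
```python
from h import *
s=env.get_state();r=env.read_camera('wrist');W=cam(r,s)
P=lambda u,v,z: ray(r,W,215+u/3,225+v/3,z)
Q=lambda u,v,z: ray(r,W,u,v,z)
def rep(n,a,b): d=b-a; print(n,'mid',((a+b)/2).round(4),'len',np.linalg.norm(d).round(4),'ang',np.degrees(np.arctan2(d[1],d[0])).round(2))
rep('base',Q(223.5,137,.01),Q(459.5,141,.01))
rep('bolts',Q(241,159,.012),Q(441,163,.012))
rep('holesrear',P(178,62,.04),P(574,68,.04))
rep('holesfront',P(178,122,.04),P(569,128,.04))
rep('barholes',P(62,137,.054),P(690,148,.054))
t=env.read_camera('top');T=cam(t,0)
P=lambda u,v,z: ray(t,T,320+u/3,45+v/3,z)
rep('T bolts',P(472,462,.012),P(220,532,.012))
rep('T base',P(498,485,.01),P(203,568,.01))
rep('T holesrear',P(406,370,.04),P(241,414,.04))
rep('T holesfront',P(398,342,.04),P(234,389,.04))
rep('T bar holes',P(447,328,.054),P(194,397,.054))
```

```text
base mid [ 0.5503 -0.069   0.01  ] len 0.1614 ang 104.17
bolts mid [ 0.5644 -0.0655  0.012 ] len 0.1382 ang 103.99
holesrear mid [ 0.6161 -0.0525  0.04  ] len 0.087 ang 104.2
holesfront mid [ 0.6297 -0.0492  0.04  ] len 0.0876 ang 104.18
barholes mid [ 0.6284 -0.0495  0.054 ] len 0.1321 ang 104.04
T bolts mid [ 0.5663 -0.0694  0.012 ] len 0.1368 ang 103.89
T base mid [ 0.5509 -0.0713  0.01  ] len 0.1603 ang 104.1
T holesrear mid [ 0.617  -0.0556  0.04  ] len 0.0871 ang 103.25
T holesfront mid [ 0.6309 -0.0525  0.04  ] len 0.0872 ang 104.31
T bar holes mid [ 0.6293 -0.0524  0.054 ] len 0.1319 ang 103.56
```

Run:
```python
from h import *
s=env.get_state();go(s,[.484,.242,.12],82.8)
r=env.read_camera('top');W=cam(r,0)
for u,v in [(290,120),(235,165),(97,187),(120,180)]: print(ray(r,W,u,v,.05).round(3))
```

```text
tcp [ 0.6298 -0.0593  0.1106] phi 105.09 t 2.9 j6 -0.484 F [0.1 0.1 0.7] gap 0.0853 -> shift [32.89 -6.23 -0.96] yaw 22.29
[0.71  0.154 0.05 ]
[0.642 0.24  0.05 ]
[0.615 0.456 0.05 ]
[0.624 0.42  0.05 ]
```

Call:
apply_moves:
  moves:
    - [[1,-0.5,-4],0,1]
    - [[5,-1.5,-8],3,1]
    - [[10,-2.5,-9],7,1]
    - [[15,-3.5,-9],11,1]
    - [[20,-4.5,-9],15,1]
    - [[25,-5.5,-7],19,1]
    - [[30,-6.2,-4],22.3,1]
    - [[32.9,-6.2,-1],22.3,1]
    - [[32.9,-6.2,-1],22.3,1]
    - [[32.9,-6.2,-1],22.3,1]

```text
clock: 4.2
tcp_pos: [0.4847, 0.242, 0.121]
orientation: [0.0, 0.75, 0.661, 0.0]
wrist_force: [0.0, 0.2, 0.9]
finger_gap: 0.0853
```

```bash
python3 -c "
from h import *
s,r=shot('wrist','w2.png'); go(s,[.484,.242,.12],82.8)"
```

```text
tcp [0.4847 0.242  0.121 ] phi 82.82 t 4.2 j6 0.44 F [0.  0.2 0.9] gap 0.0853 -> shift [-0.01 -0.07  0.1 ] yaw 0.02
```

View pics/w2.png

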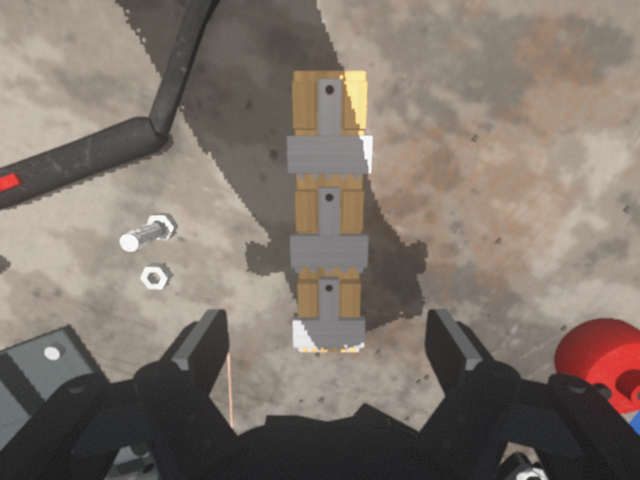

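Run:
```python
import cv2
i=cv2.imread('pics/w2.png')
a=cv2.resize(i[125:365,275:385],None,fx=5,fy=5,interpolation=cv2.INTER_CUBIC); a=cv2.convertScaleAbs(a,alpha=1.4)
cv2.imwrite('pics/w2z.png',a[:600]);cv2.imwrite('pics/w2y.png',a[600:])
```

```text
(no output)
```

View pics/w2z.png

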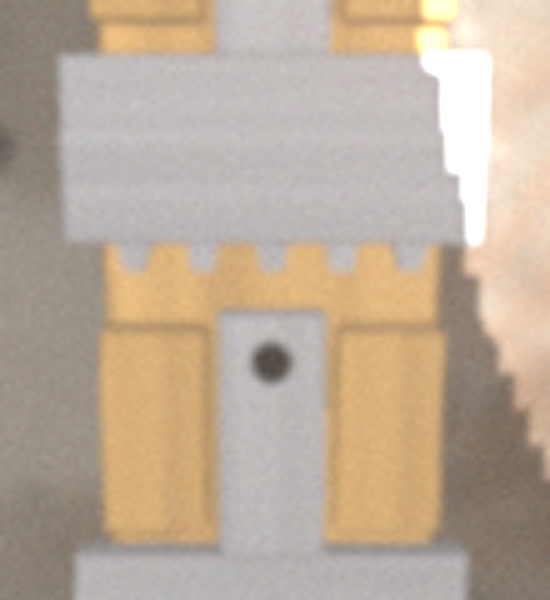

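View pics/w2y.png

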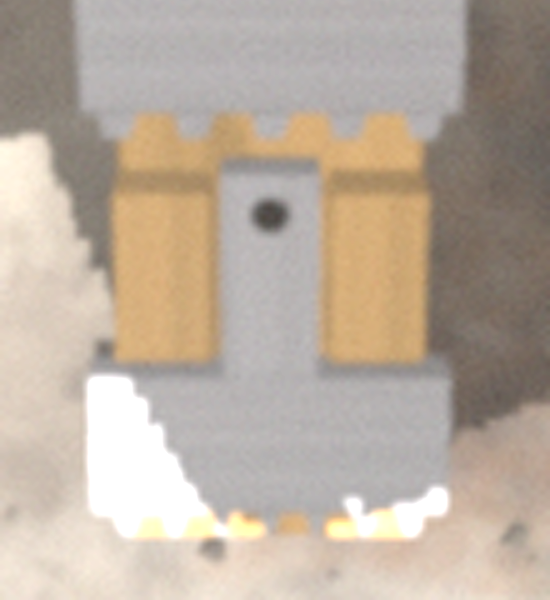

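Run:
```python
from h import *
s=env.get_state();r=env.read_camera('wrist');W=cam(r,s)
Q=lambda u,v,z: ray(r,W,275+u/5,125+v/5,z)
a=Q(78,553,.016);b=Q(467,553,.016);c=Q(80,710,.016);d=Q(464,710,.016);e=Q(269,815,.016);e0=Q(272,362,.016)
print(np.linalg.norm(a-b),np.linalg.norm(c-d),np.linalg.norm((a+b-c-d)/2))
m=(a+b+c+d)/4; print('centre',m.round(4),'holes',e0.round(4),e.round(4),'dir',np.degrees(np.arctan2(*(e-e0)[[1,0]])).round(2), np.degrees(np.arctan2(*(b-a)[[1,0]])).round(2))
go(s,[m[0],m[1],0.0],np.degrees(np.arctan2(*(e-e0)[[1,0]]))+90)
```

```text
0.059060427409601546 0.06003829218134207 0.025437408607766495
centre [0.4886 0.2443 0.016 ] holes [0.4471 0.2494 0.016 ] [0.5189 0.24   0.016 ] dir -7.46 82.78
tcp [0.4853 0.2417 0.1214] phi 82.76 t 4.25 j6 0.441 F [ 0.1 -0.4  0.5] gap 0.0855 -> shift [ 0.29  0.27 12.14] yaw 0.22
```

Call:
apply_moves:
  moves:
    - [[0.3,0.3,3],0.2,1]
    - [[0.3,0.3,6],0.2,1]
    - [[0.3,0.3,9],0.2,1]
    - [[0.3,0.3,11],0.2,1]
    - [[0.3,0.3,12],0.2,1]
    - [[0.3,0.3,12],0.2,0.9]
    - [[0.3,0.3,12],0.2,0.8]
    - [[0.3,0.3,12],0.2,0.7]
    - [[0.3,0.3,12],0.2,0.6]
    - [[0.3,0.3,12],0.2,0.6]
  squeeze: 40

```text
clock: 5.55
tcp_pos: [0.4884, 0.2448, 0.0017]
orientation: [0.001, 0.751, 0.66, 0.001]
wrist_force: [-0.1, -1.9, 5.6]
finger_gap: 0.0588
```

```bash
python3 -c "
from h import *
s,r=shot('wrist','w3.png'); go(s,[.4886,.2443,.12],82.6)"
```

```text
tcp [0.4884 0.2448 0.0017] phi 82.62 t 5.55 j6 0.447 F [-0.1 -1.9  5.6] gap 0.0588 -> shift [ -0.05   0.05 -11.83] yaw 0.02
```

View pics/w3.png

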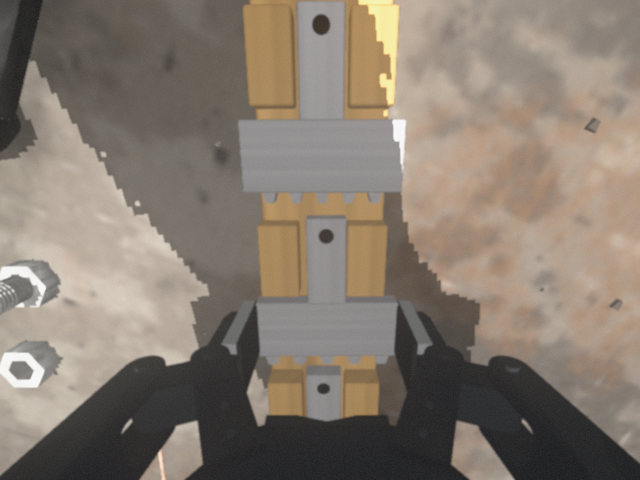

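Call:
apply_moves:
  moves:
    - [[0,0,0],0,0.5]
    - [[0,0,0],0,0.4]
    - [[0,0,-1],0,0.4]
    - [[0,0,-2],0,0.4]
    - [[0,0,-4],0,0.4]
    - [[0,0,-7],0,0.4]
    - [[0,0,-10],0,0.4]
    - [[0,0,-13],0,0.4]
    - [[0,0,-14],0,0.4]
    - [[0,0,-14],0,0.4]

```text
clock: 6.85
tcp_pos: [0.4878, 0.2451, 0.1408]
orientation: [0.0, 0.751, 0.66, 0.001]
wrist_force: [-0.3, -0.1, -2.0]
finger_gap: 0.0586
```

```bash
python3 -c "
from h import *
s,r=shot('wrist','w4.png'); go(s,[.5838,-.0605,.14],104.1)"
```

```text
tcp [0.4878 0.2451 0.1408] phi 82.62 t 6.85 j6 0.447 F [-0.3 -0.1 -2. ] gap 0.0586 -> shift [-29.07  13.44   0.08] yaw -21.48
```

View pics/w4.png

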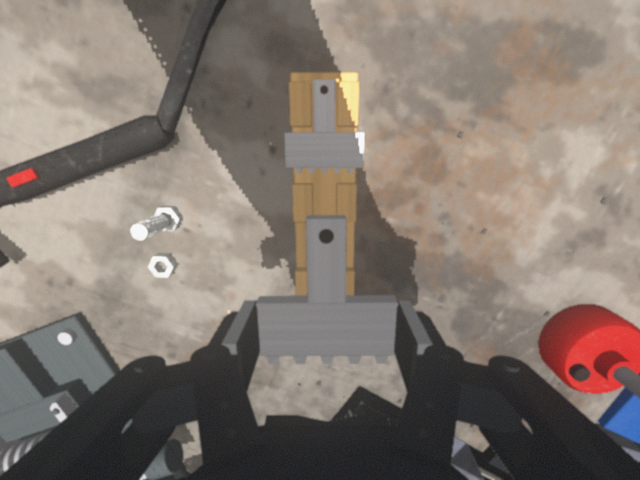

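Call:
apply_moves:
  moves:
    - [[-2,1,0],-2,0.4]
    - [[-6,2.8,0],-5,0.4]
    - [[-10.5,4.9,0],-8,0.4]
    - [[-15,6.9,0],-11,0.4]
    - [[-19.5,9,0],-14,0.4]
    - [[-24,11.1,0],-17,0.4]
    - [[-27.5,12.7,2],-20,0.4]
    - [[-29.1,13.4,5],-21.5,0.4]
    - [[-29.1,13.4,7],-21.5,0.4]
    - [[-29.1,13.4,7],-21.5,0.4]

```text
clock: 8.15
tcp_pos: [0.5801, -0.0607, 0.0668]
orientation: [-0.003, 0.615, 0.788, -0.001]
wrist_force: [0.7, -0.7, -1.5]
finger_gap: 0.0586
```

```bash
python3 -c "
from h import *
s,r=shot('wrist','w5.png'); go(s,[.5841,-.0605,.023],104.1)"
```

```text
tcp [ 0.5801 -0.0607  0.0668] phi 104.08 t 8.15 j6 -0.487 F [ 0.7 -0.7 -1.5] gap 0.0586 -> shift [-0.1   0.42  4.38] yaw -0.02
```

View pics/w5.png

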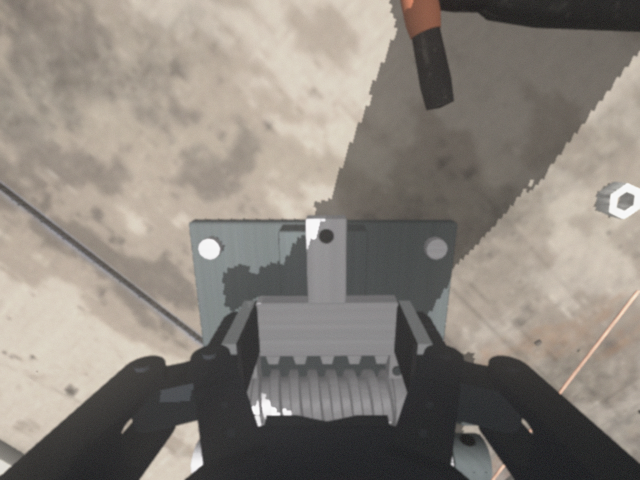

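Run:
```python
from h import *
s=env.get_state();r=env.read_camera('wrist');W=cam(r,s)
a=ray(r,W,209,249,.012);b=ray(r,W,436,248.5,.012); d=b-a
print((a+b)/2,np.linalg.norm(d),np.degrees(np.arctan2(d[1],d[0])))
x=np.array([.970,.2436]);y=np.array([-.2436,.970])
tm=np.array([.6578,-.042])
for n,p in [('bolts',((a+b)/2)),('tcp',s['tcp_pos']),('hole',ray(r,W,326,236,s['tcp_pos'][2]+.0143)),('backedge mid',ray(r,W,326.5,298,s['tcp_pos'][2]+.0143))]:
    q=np.array(p[:2])-tm; print(n,(q@x).round(4),(q@y).round(4))
r2=[ray(r,W,u,297,s['tcp_pos'][2]+.0143) for u in(257,396)];print(np.linalg.norm(r2[0]-r2[1]))
```

```text
[ 0.56729533 -0.06551581  0.012     ] 0.14003536364074126 104.2247597134475
bolts -0.0935 -0.0008
tcp -0.0787 0.0006
hole -0.1207 0.0014
backedge mid -0.094 0.0016
0.05791809458128438
```

Call:
apply_moves:
  moves:
    - [[-0.15,0.4,1],0,0.4]
    - [[-0.15,0.4,2],0,0.4]
    - [[-0.15,0.4,3],0,0.4]
    - [[-0.15,0.4,3.8],0,0.4]
    - [[-0.15,0.4,4.2],0,0.4]
    - [[-0.15,0.4,4.4],0,0.4]
    - [[-0.15,0.4,4.4],0,0.4]
    - [[-0.15,0.4,4.4],0,0.4]
    - [[-0.15,0.4,4.4],0,0.4]
    - [[-0.15,0.4,4.4],0,0.4]

```text
clock: 9.5
tcp_pos: [0.5873, -0.0614, 0.0265]
orientation: [0.0, 0.615, 0.789, 0.0]
wrist_force: [0.1, -0.3, -1.5]
finger_gap: 0.0588
```

```bash
python3 -c "
from h import *
s,r=shot('wrist','w6.png'); go(s,[.5841,-.0605,.023],104.1)"
```

```text
tcp [ 0.5873 -0.0614  0.0265] phi 104.12 t 9.5 j6 -0.487 F [ 0.1 -0.3 -1.5] gap 0.0588 -> shift [ 0.17 -0.29  0.35] yaw 0.02
```

Call:
apply_moves:
  moves:
    - [[0,-0.3,0.1],0,0.4]
    - [[0,-0.3,0.2],0,0.4]
    - [[0,-0.3,0.3],0,0.4]
    - [[0,-0.3,0.4],0,0.4]
    - [[0,-0.3,0.45],0,0.4]
    - [[0,-0.3,0.45],0,0.4]
    - [[0,-0.3,0.45],0,0.4]
    - [[0,-0.3,0.45],0,0.4]
    - [[0,-0.3,0.45],0,0.4]
    - [[0,-0.3,0.45],0,0.4]

```text
clock: 10.8
tcp_pos: [0.5843, -0.0621, 0.0218]
orientation: [0.0, 0.615, 0.789, 0.0]
wrist_force: [-1.1, 0.1, -0.3]
finger_gap: 0.0589
```

```bash
python3 -c "
from h import *
s,r=shot('wrist','w6b.png'); go(s,[.5841,-.0605,.022],104.1)"
```

```text
tcp [ 0.5843 -0.0621  0.0218] phi 104.12 t 10.8 j6 -0.489 F [-1.1  0.1 -0.3] gap 0.0589 -> shift [ 0.16  0.02 -0.02] yaw 0.02
```

View pics/w6b.png

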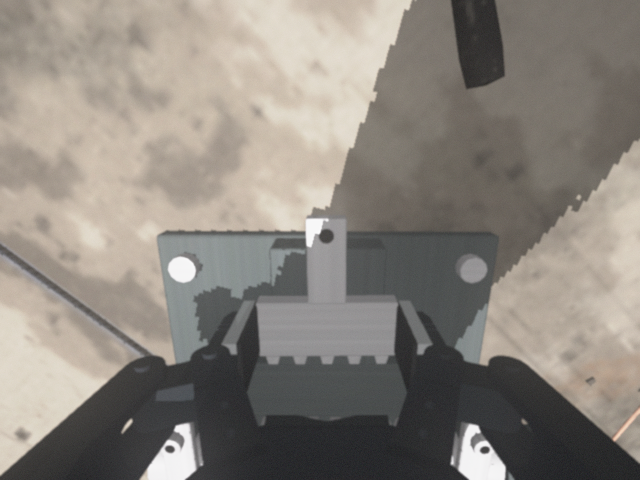

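Call:
apply_moves:
  moves:
    - [[0,0,0],0,0.75]
    - [[0,0,0],0,0.85]
    - [[0,0,0],0,1]
    - [[0,0,0],0,1]
    - [[0,0,-2],0,1]
    - [[0,0,-4],0,1]
    - [[0,-1,-6],0,1]
    - [[0,-3,-7],0,0.8]
    - [[0,-3.5,-7],0,0.6]
    - [[0,-3.5,-7],0,0.5]

```text
clock: 12.1
tcp_pos: [0.5499, -0.0707, 0.0917]
orientation: [-0.0, 0.615, 0.789, -0.0]
wrist_force: [0.2, 0.2, -0.0]
finger_gap: 0.0424
```

```bash
python3 -c "
from h import *
s,r=shot('wrist','w7.png'); go(s,[.5841,-.0605,.022],104.1)"
```

```text
tcp [ 0.5499 -0.0707  0.0917] phi 104.09 t 12.1 j6 -0.519 F [ 0.2  0.2 -0. ] gap 0.0424 -> shift [0.16 3.57 6.97] yaw -0.01
```

View pics/w7.png

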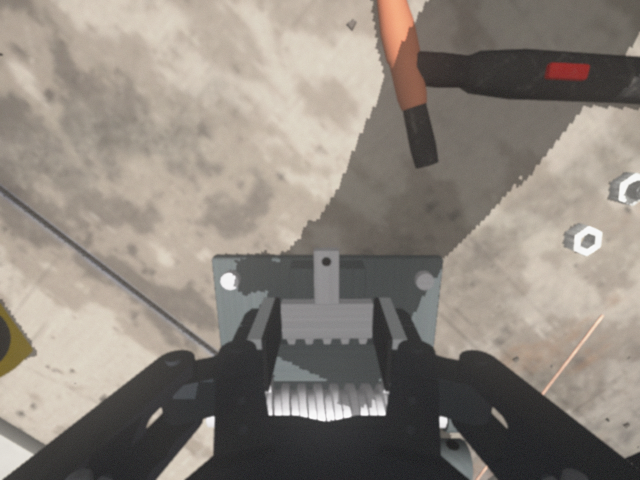

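Run:
```python
import cv2
i=cv2.imread('pics/w7.png')
a=cv2.resize(i[240:425,200:460],None,fx=3,fy=3,interpolation=cv2.INTER_CUBIC); cv2.imwrite('pics/w7z.png',cv2.convertScaleAbs(a,alpha=1.4))
```

```text
(no output)
```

View pics/w7z.png

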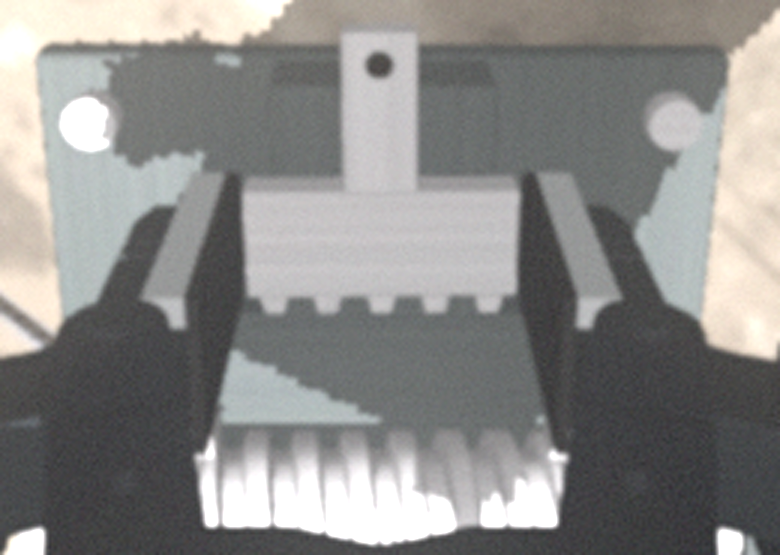

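Call:
apply_moves:
  moves:
    - [[0,0.1,2],0,0.5]
    - [[0,0.1,4],0,0.5]
    - [[0,0.1,5.3],0,0.5]
    - [[0,0.1,6],0,0.5]
    - [[0,0.1,6.1],0,0.5]
    - [[0,0.1,6.1],0,0.35]
    - [[0,0.1,6.1],0,0.25]
    - [[0,0.1,6.1],0,0.18]
    - [[0,0.1,6.1],0,0.1]
    - [[0,0.1,6.1],0,0.1]
  squeeze: 40

```text
clock: 13.4
tcp_pos: [0.5518, -0.0705, 0.0315]
orientation: [0.001, 0.615, 0.789, 0.0]
wrist_force: [-0.3, -0.3, 5.8]
finger_gap: 0.0144
```

```bash
python3 -c "
from h import *
s,r=shot('wrist','w8.png'); go(s,[.5841,-.0605,.03],104.1)"
```

```text
tcp [ 0.5518 -0.0705  0.0315] phi 104.12 t 13.4 j6 -0.518 F [-0.3 -0.3  5.8] gap 0.0144 -> shift [0.18 3.38 0.16] yaw 0.02
```

View pics/w8.png

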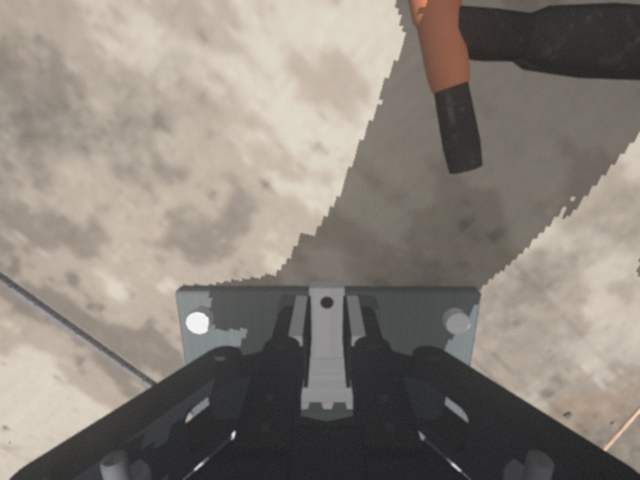

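Call:
apply_moves:
  moves:
    - [[0,0.4,-0.03],0,0.1]
    - [[0,0.8,-0.03],0,0.1]
    - [[0,1.2,-0.03],0,0.1]
    - [[0,1.6,-0.03],0,0.1]
    - [[0,2,-0.03],0,0.1]
    - [[0,2.4,-0.03],0,0.1]
    - [[0,2.8,-0.03],0,0.1]
    - [[0,3.2,-0.03],0,0.1]
    - [[0,3.4,-0.03],0,0.1]
    - [[0,3.5,-0.03],0,0.1]

```text
clock: 14.7
tcp_pos: [0.5842, -0.0623, 0.0316]
orientation: [-0.0, 0.615, 0.789, -0.001]
wrist_force: [-5.1, -1.3, 7.3]
finger_gap: 0.0142
```

```bash
python3 -c "
from h import *
s,r=shot('wrist','w9.png'); go(s,[.5841,-.0605,.03],104.1)
i=cv2.imread('pics/w9.png')
cv2.imwrite('pics/w9z.png',cv2.convertScaleAbs(cv2.resize(i[270:430,230:420],None,fx=3.7,fy=3.7,interpolation=cv2.INTER_CUBIC),alpha=1.5))
s,r=shot('top','t9.png')
cv2.imwrite('pics/t9z.png',cv2.resize(cv2.imread('pics/t9.png')[45:245,320:500],None,fx=3,fy=3))
"
```

```text
tcp [ 0.5842 -0.0623  0.0316] phi 104.1 t 14.7 j6 -0.488 F [-5.1 -1.3  7.3] gap 0.0142 -> shift [0.18 0.03 0.15] yaw -0.0
```

View pics/w9z.png

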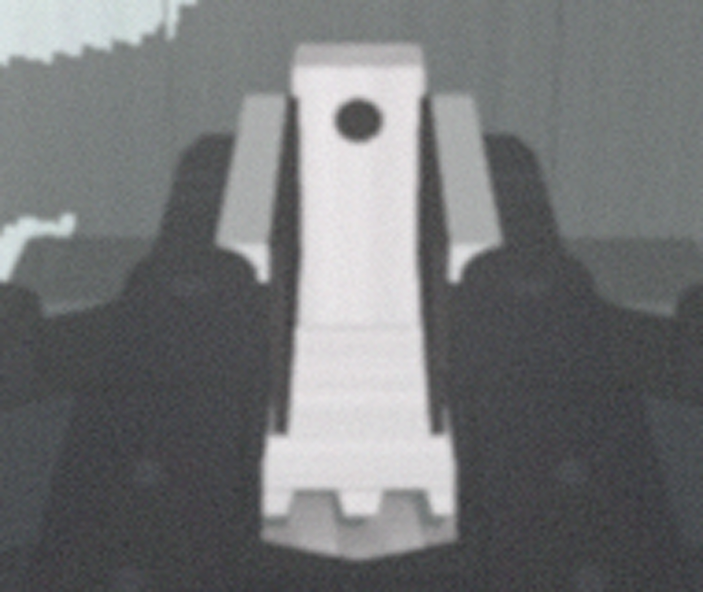

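View pics/t9z.png

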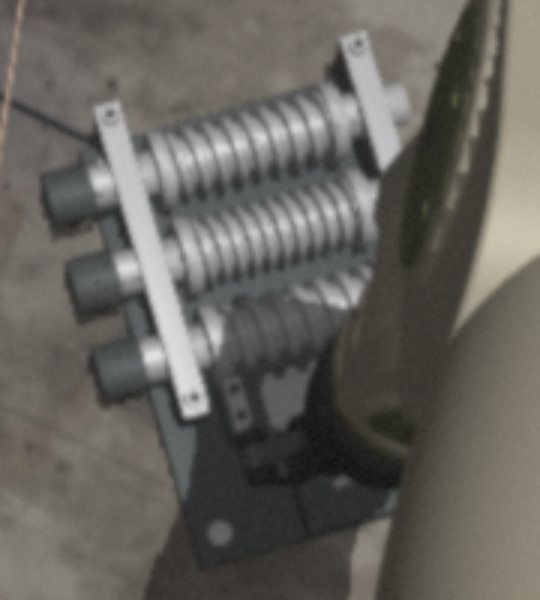

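```bash
python3 -c "
import cv2,numpy as np
i=cv2.imread('pics/w9.png',0)
a=i[395:425,295:360]; a=cv2.resize(a,None,fx=11,fy=11,interpolation=cv2.INTER_CUBIC)
a=np.clip((a.astype(float)-50)*255/110,0,255).astype('uint8')
cv2.imwrite('pics/w9y.png',a)
"
```

```text
(no output)
```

View pics/w9y.png

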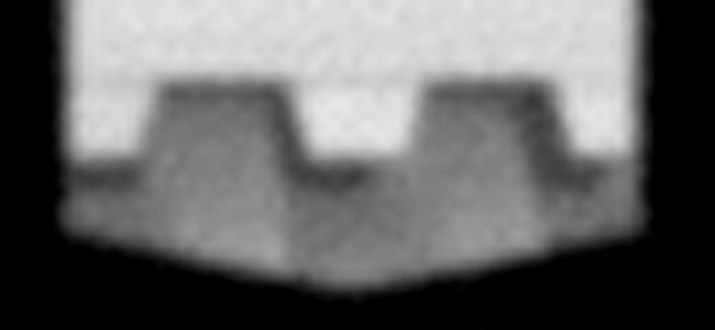

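Call:
apply_moves:
  moves:
    - [[0,0.1,-0.03],0,0.1]
    - [[0,0.2,-0.03],0,0.1]
    - [[0,0.3,-0.03],0,0.1]
    - [[0,0.4,-0.03],0,0.1]
    - [[0,0.5,-0.03],0,0.1]
    - [[0,0.6,-0.03],0,0.1]
    - [[0,0.7,-0.03],0,0.1]
    - [[0,0.8,-0.03],0,0.1]
    - [[0,0.9,-0.03],0,0.1]
    - [[0,0.9,-0.03],0,0.1]

```text
clock: 16.05
tcp_pos: [0.5935, -0.0598, 0.0316]
orientation: [-0.0, 0.615, 0.789, -0.0]
wrist_force: [-2.8, -1.3, 5.8]
finger_gap: 0.0145
```

```bash
cat >> h.py <<'E'
def look(n):
    s,r=shot('wrist',n+'.png'); go(s,[.5841,-.0605,.03],104.1)
    p=np.array(s['tcp_pos'])[:2]-[.6578,-.042]; print('along',p@[.970,.2436],'lat',p@[-.2436,.970], 'Ffwd',np.array(s['wrist_force'])[:2]@[.970,.2436])
    i=cv2.imread('pics/'+n+'.png',0)
    a=i[380:425,290:365]; a=cv2.resize(a,None,fx=8,fy=8,interpolation=cv2.INTER_CUBIC)
    cv2.imwrite('pics/'+n+'y.png',np.clip((a.astype(float)-50)*255/130,0,255).astype('uint8'))
E
python3 -c "
from h import *
look('w10')"
```

```text
tcp [ 0.5935 -0.0598  0.0316] phi 104.11 t 16.05 j6 -0.481 F [-2.8 -1.3  5.8] gap 0.0145 -> shift [ 0.17 -0.93  0.16] yaw 0.01
along -0.066696580184966 lat -0.0016479350655316067 Ffwd -2.993748628614474
```

View pics/w10y.png

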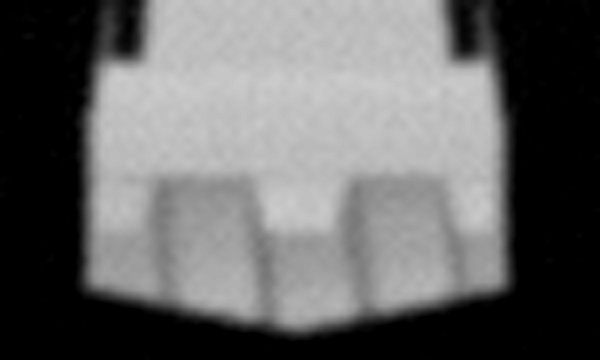

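Call:
apply_moves:
  moves:
    - [[0,0.05,0],0,0.1]
    - [[0,0.1,0],0,0.1]
    - [[0,0.15,0],0,0.1]
    - [[0,0.2,0],0,0.1]
    - [[0,0.25,0],0,0.1]
    - [[0,0.3,0],0,0.1]
    - [[0,0.35,0],0,0.1]
    - [[0,0.35,0],0,0.1]
    - [[0,0.35,0],0,0.1]
    - [[0,0.35,0],0,0.1]

```text
clock: 17.35
tcp_pos: [0.5942, -0.0596, 0.0315]
orientation: [-0.002, 0.615, 0.788, -0.003]
wrist_force: [-10.7, -2.9, 11.5]
finger_gap: 0.0141
```

```bash
python3 -c "
from h import *
look('w11')"
```

```text
tcp [ 0.5942 -0.0596  0.0315] phi 104.06 t 17.35 j6 -0.478 F [-10.7  -2.9  11.5] gap 0.0141 -> shift [ 0.16 -1.    0.16] yaw -0.04
along -0.06599266544356751 lat -0.0016043069633749872 Ffwd -11.039389895897468
```

View pics/w11y.png

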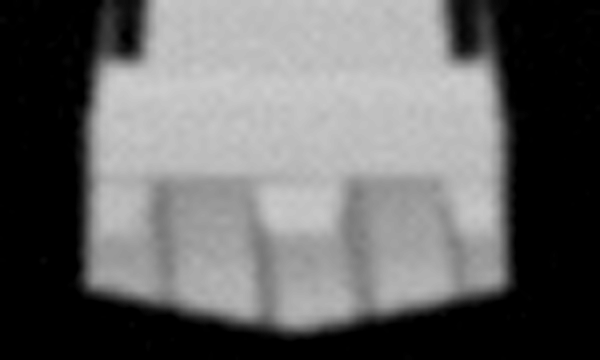

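Call:
apply_moves:
  moves:
    - [[0,0.05,0],0,0.1]
    - [[0,0.1,0],0,0.1]
    - [[0,0.15,0],0,0.1]
    - [[0,0.2,0],0,0.1]
    - [[0,0.25,0],0,0.1]
    - [[0,0.3,0],0,0.1]
    - [[0,0.3,0],0,0.1]
    - [[0,0.3,0],0,0.1]
    - [[0,0.3,0],0,0.1]
    - [[0,0.3,0],0,0.1]

```text
clock: 18.65
tcp_pos: [0.5943, -0.0595, 0.0315]
orientation: [-0.003, 0.616, 0.788, -0.005]
wrist_force: [-18.4, -5.9, 17.9]
finger_gap: 0.0142
```

```bash
python3 -c "
from h import *
look('w12')"
```

```text
tcp [ 0.5943 -0.0595  0.0315] phi 104.02 t 18.65 j6 -0.476 F [-18.4  -5.9  17.9] gap 0.0142 -> shift [ 0.15 -1.01  0.16] yaw -0.08
along -0.06585668076731119 lat -0.0015313856643749569 Ffwd -19.290186388496554
```

View pics/w12.png

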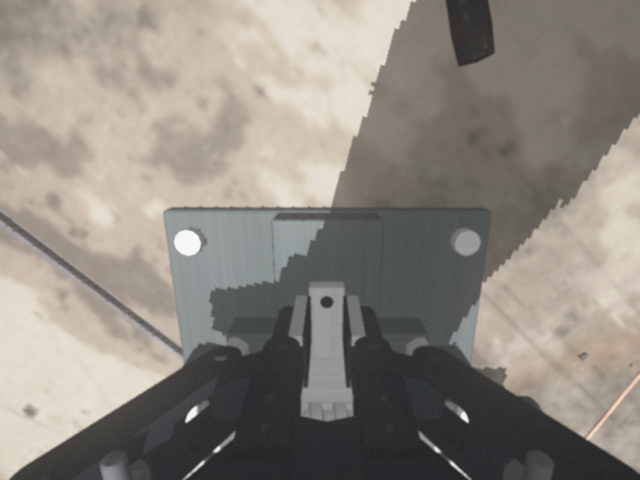

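Call:
apply_moves:
  moves:
    - [[0,-0.1,0],0,0.1]
    - [[0,-0.2,0],0,0.1]
    - [[0,-0.3,0],0,0.1]
    - [[0,-0.4,0],0,0.1]
    - [[0,-0.4,0],0,0.1]
    - [[0,-0.4,0],0,0.22]
    - [[0,-0.4,0],0,0.3]
    - [[0,-0.4,0],0,0.4]
    - [[0,-0.4,0],0,0.4]
    - [[0,-0.4,0],0,0.4]

```text
clock: 19.95
tcp_pos: [0.5965, -0.0591, 0.0313]
orientation: [0.0, 0.615, 0.789, -0.0]
wrist_force: [-0.2, -0.7, -0.1]
finger_gap: 0.0341
```

```bash
python3 -c "
from h import *
look('w13')"
```

```text
tcp [ 0.5965 -0.0591  0.0313] phi 104.13 t 19.95 j6 -0.479 F [-0.2 -0.7 -0.1] gap 0.0341 -> shift [ 0.16 -1.24  0.13] yaw 0.03
along -0.0636347091346806 lat -0.0016019074391444253 Ffwd -0.31045361454991954
```

View pics/w13.png

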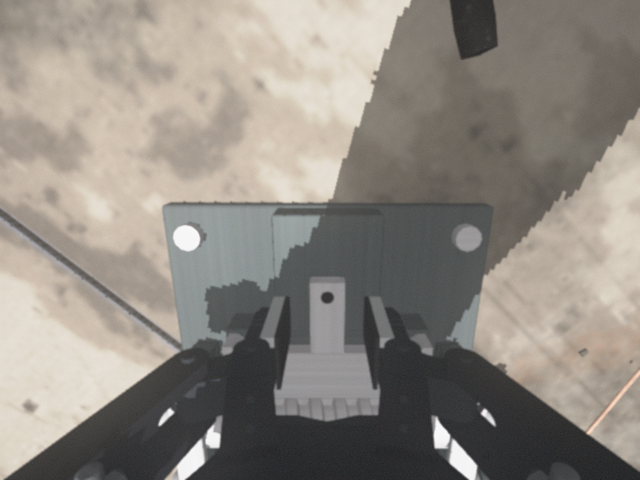

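Released. Raise straight up and back for a clear view.

Call:
apply_moves:
  moves:
    - [[0,0,-1],0,0.4]
    - [[0,0,-3],0,0.4]
    - [[0,0,-5],0,0.4]
    - [[0,0,-7],0,0.6]
    - [[0,-1,-7.5],0,0.8]
    - [[0,-2,-8],0,1]
    - [[0,-2,-8],0,1]
    - [[0,-2,-8],0,1]
    - [[0,-2,-8],0,1]
    - [[0,-2,-8],0,1]

```text
clock: 21.25
tcp_pos: [0.577, -0.0639, 0.111]
orientation: [-0.0, 0.615, 0.789, -0.0]
wrist_force: [0.5, -0.1, 0.7]
finger_gap: 0.0853
```

```bash
python3 -c "
from h import *
look('w14')
i=cv2.imread('pics/w14.png')
cv2.imwrite('pics/w14z.png',cv2.convertScaleAbs(cv2.resize(i[230:430,200:460],None,fx=3,fy=3,interpolation=cv2.INTER_CUBIC),alpha=1.2))
"
```

```text
tcp [ 0.577  -0.0639  0.111 ] phi 104.13 t 21.25 j6 -0.495 F [ 0.5 -0.1  0.7] gap 0.0853 -> shift [0.15 0.78 8.1 ] yaw 0.03
along -0.08371517960704856 lat -0.0015392673286972814 Ffwd 0.43303362480141266
```

View pics/w14z.png

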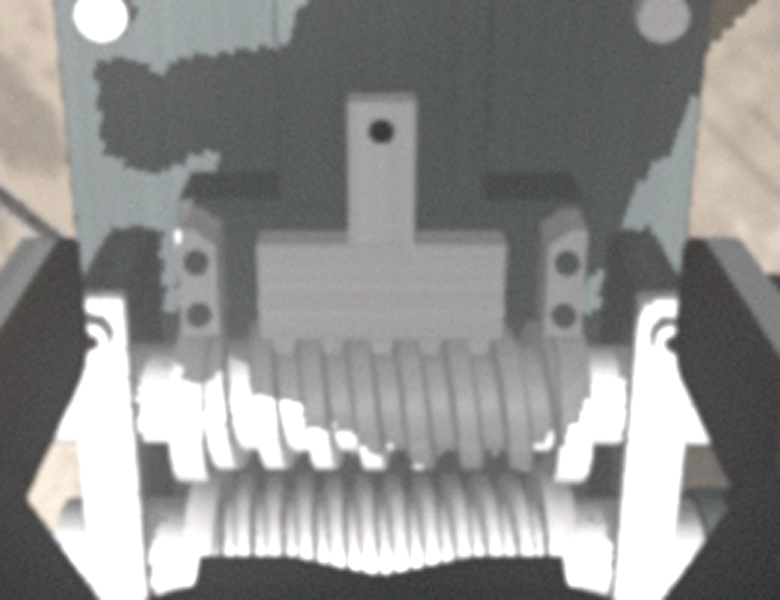

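Run:
```python
from h import *
s=env.get_state();r=env.read_camera('wrist');W=cam(r,s)
y=np.array([-.2436,.970]);x=np.array([.970,.2436])
def P(n,u,v,z):
    p=ray(r,W,200+u/3,230+v/3,z)[:2]-[.6578,-.042]; print(n,(p@x*1e3).round(1),(p@y*1e3).round(1))
P('hole',381,131,.036)
for u,v in[(196,263),(198,315),(568,263),(563,316)]: P('ghole',u,v,.04)
P('guide rear L',200,232,.04);P('guide rear R',565,232,.04)
P('guide bevel L',197,207,.028)
P('leaf rear L',257,246,.036);P('leaf rear R',506,244,.036);P('tang end',381,97,.036)
P('root L',270,336,.036);P('root R',497,336,.036)
P('rest end',381,20,.028);P('bolt',101,17,.013);P('bolt',663,17,.013)
```

```text
hole -74.4 -0.2
ghole -42.6 -43.8
ghole -28.6 -44.1
ghole -42.7 43.9
ghole -28.4 43.5
guide rear L -50.7 -42.4
guide rear R -50.8 42.7
guide bevel L -51.3 -45.2
leaf rear L -44.9 -29.8
leaf rear R -45.5 29.6
tang end -82.7 -0.2
root L -20.3 -27.5
root R -20.3 28.4
rest end -98.7 -0.2
bolt -95.3 -69.0
bolt -95.4 69.0
```

```bash
python3 -c "
import cv2
i=cv2.imread('pics/w14.png')
cv2.imwrite('pics/w14y.png',cv2.convertScaleAbs(cv2.resize(i[295:355,255:395],None,fx=5.5,fy=5.5,interpolation=cv2.INTER_CUBIC),alpha=1.8,beta=-60))
"
```

```text
(no output)
```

View pics/w14y.png

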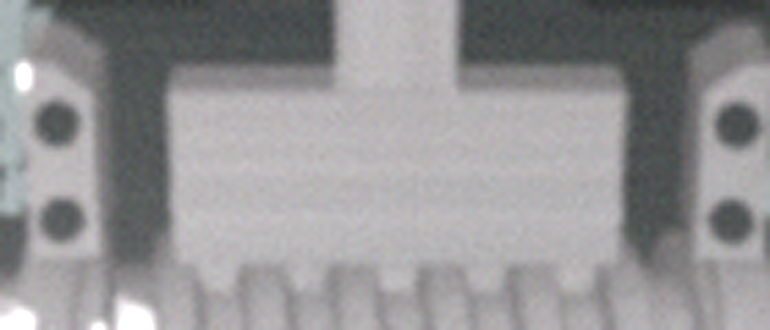

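Call:
apply_moves:
  moves:
    - [[0,-1,0],0,0.6]
    - [[0,-2,0],0,0.2]
    - [[0,-2,1],0,0]
    - [[0,-2,3],0,0]
    - [[0,-2,5],0,0]
    - [[0,-2,7],0,0]
    - [[0,-2,7.8],0,0]
    - [[0,-2,7.9],0,0]
    - [[0,-2,7.9],0,0]
    - [[0,-2,7.9],0,0]
  squeeze: 30

```text
clock: 22.6
tcp_pos: [0.5583, -0.069, 0.0332]
orientation: [0.001, 0.615, 0.789, 0.0]
wrist_force: [0.3, -0.7, 0.4]
finger_gap: -0.0003
```

```bash
python3 -c "
from h import *
look('w15')"
```

```text
tcp [ 0.5583 -0.069   0.0332] phi 104.12 t 22.6 j6 -0.512 F [ 0.3 -0.7  0.4] gap -0.0003 -> shift [0.2  2.71 0.32] yaw 0.02
along -0.10311473330899663 lat -0.001967742341853804 Ffwd 0.10186029450935363
```

View pics/w15.png

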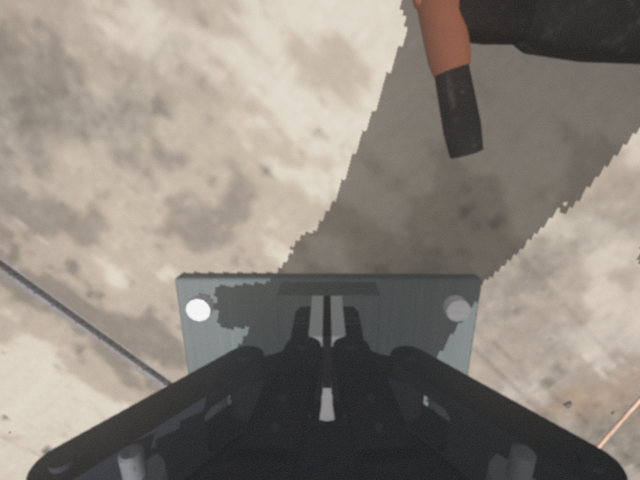

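Call:
apply_moves:
  moves:
    - [[0,0.2,0.1],0,0]
    - [[0,0.5,0.2],0,0]
    - [[0,0.7,0.2],0,0]
    - [[0,0.8,0.2],0,0]
    - [[0,0.9,0.2],0,0]
    - [[0,1,0.2],0,0]
    - [[0,1.1,0.2],0,0]
    - [[0,1.15,0.2],0,0]
    - [[0,1.2,0.2],0,0]
    - [[0,1.2,0.2],0,0]

```text
clock: 23.9
tcp_pos: [0.5691, -0.066, 0.0304]
orientation: [-0.0, 0.615, 0.789, -0.0]
wrist_force: [-0.7, -0.5, 0.2]
finger_gap: -0.0
```

```bash
python3 -c "
from h import *
look('w16')"
```

```text
tcp [ 0.5691 -0.066   0.0304] phi 104.12 t 23.9 j6 -0.502 F [-0.7 -0.5  0.2] gap -0.0 -> shift [0.17 1.59 0.04] yaw 0.02
along -0.09192660076242457 lat -0.00165593479125209 Ffwd -0.7871917424274747
```

Call:
apply_moves:
  moves:
    - [[0,0.05,0],0,0]
    - [[0,0.1,0],0,0]
    - [[0,0.15,0],0,0]
    - [[0,0.2,0],0,0]
    - [[0,0.25,0],0,0]
    - [[0,0.3,0],0,0]
    - [[0,0.35,0],0,0]
    - [[0,0.4,0],0,0]
    - [[0,0.4,0],0,0]
    - [[0,0.4,0],0,0]

```text
clock: 25.2
tcp_pos: [0.5693, -0.0657, 0.0302]
orientation: [-0.002, 0.615, 0.788, -0.003]
wrist_force: [-11.8, -4.7, 9.7]
finger_gap: 0.0001
```

```bash
python3 -c "
from h import *
look('w17')"
```

```text
tcp [ 0.5693 -0.0657  0.0302] phi 104.06 t 25.2 j6 -0.498 F [-11.8  -4.7   9.7] gap 0.0001 -> shift [0.15 1.56 0.01] yaw -0.04
along -0.0915789586481274 lat -0.001460104056377155 Ffwd -12.627956969913498
```

Call:
apply_moves:
  moves:
    - [[0,-0.3,0],0,0]
    - [[0,-0.6,0],0,0]
    - [[0,-1,0],0,0]
    - [[0,-1.5,0],0,0]
    - [[0,-1.5,-2],0,0]
    - [[0,-1.5,-5],0,0.3]
    - [[0,-1.5,-8],0,0.6]
    - [[0,-1.5,-9],0,1]
    - [[0,-1,-9],0,1]
    - [[0,-1,-9],0,1]

```text
clock: 26.5
tcp_pos: [0.5631, -0.0671, 0.1191]
orientation: [-0.001, 0.615, 0.789, -0.0]
wrist_force: [0.6, 0.0, 0.8]
finger_gap: 0.0854
```

```bash
python3 -c "
from h import *
look('w18')
i=cv2.imread('pics/w18.png')
cv2.imwrite('pics/w18z.png',cv2.convertScaleAbs(cv2.resize(i[230:430,200:460],None,fx=3,fy=3,interpolation=cv2.INTER_CUBIC),alpha=1.2))
"
```

```text
tcp [ 0.5631 -0.0671  0.1191] phi 104.13 t 26.5 j6 -0.507 F [0.6 0.  0.8] gap 0.0854 -> shift [0.12 2.21 8.9 ] yaw 0.03
along -0.09797957970217998 lat -0.0013064131590168296 Ffwd 0.6182131292894941
```

View pics/w18z.png

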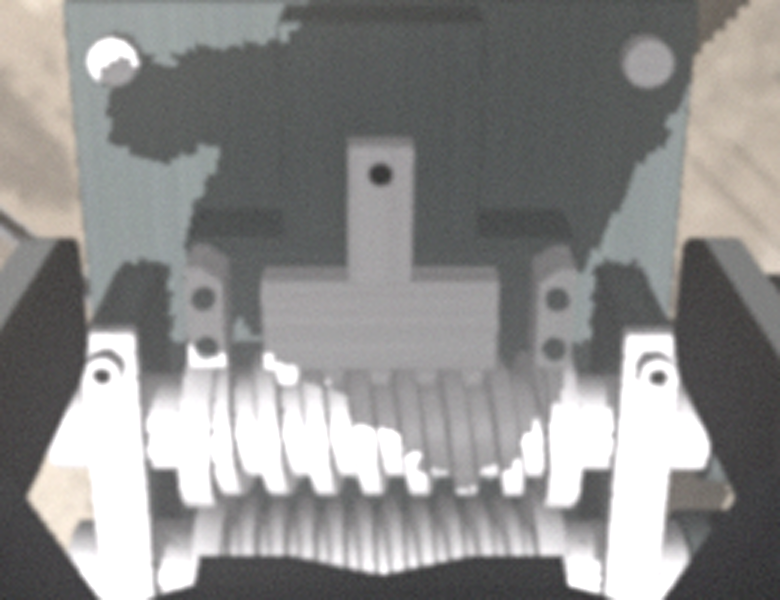

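The leaf lies straight between the guides. Its hole is at about (380,174) in the crop, the body spans 262–498, and the teeth sit in the grooves. The gripper is clear, so I'm handing in.

```bash
python3 -c "
from h import *
env.hand_in()"
```

```text
the job is handed in; nothing more can be done
```

The 12 mm leaf, taken from the middle place of the rack, is on the rest between the guides with its teeth home in the front spindle's thread. It has been let go, and the job is handed in at about 26.5 s on the clock.

- **Choosing the leaf:** I read the thread from the wrist camera at 11.3–12.3 mm per groove, so 12 mm. In the same way the middle leaf read about 12.2 mm, the near leaf about 10.4 mm, and the far leaf has 7 teeth (8 mm). Only the middle leaf needed trying, so the other two stayed in the rack.
- **Fitting it:** I laid it down behind the guides, took it by the tang and slid it in until it stopped firmly at about 19 N. After letting go, I pushed on the tang end with shut fingers to about 13 N, and it did not move.
- **Last checks:**
  - In the pictures the crests sit between the teeth, and the leaf is within about 0.2 mm of the middle.
  - The push puts its centre 31.6 mm before the thread's middle, against 31 mm for fully home and 35 mm for a wrong leaf.
  - The gripper is open and about 9 cm above the rest, and the wrist force is near zero.
- **What disagreed:** The image readings put the leaf's centre anywhere from 31.5 to 32.3 mm, which is within calibration error. The top and wrist cameras differed by about 3 mm sideways, so I aligned the leaf by relative positions in the wrist view.

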